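Open the flux jar in the bench jar brace

TASK

On the jeweller's bench, seat the square amber jar, its red cap still screwed on, flat and fully down in the square pocket of the blue block, which braces it against turning. Then unscrew the red cap anticlockwise until it comes free, leaving the jar seated in the pocket, and finish while still holding the cap in the gripper, level and clear of the jar, straight above the mouth by a centimetre or two; do not lift it away or set it down. Leave everything else on the bench where it is.

Things in the scene. Friction and masses are not known exactly. Their poses are not given: they have to be found in the camera images.
- jar: the jar to open: amber glass, paper labels, 0.24-0.42 kg. Square body 56 x 56 mm, 58 mm tall, then a threaded round neck 35 mm across (43 mm over the thread) whose rim is 82 mm above the underside. Origin: centre of the underside; z up, x and y square to its four like sides. It starts upright on the bench. A spring in the cap keeps both firmly together: carry it by body or cap.
- cap: round red knurled screw cap, 52 mm across, 25 mm tall, 57 g, gripped at any yaw. Origin: centre of its lower edge; z up to its top. Screwed on, its lower edge is 63 to 66 mm above the jar's underside (5 to 8 mm above the square shoulder). A sprung seal pushes it up with about 15 N, so it is stiff: about 0.3 N m. Pulled before it is unscrewed, it brings the jar with it.
- mouth (a point): centre of the jar's rim, on the jar 82 mm above its underside. The coarse thread: seen from above the cap comes off anticlockwise (positive about z). Turned 45 to 70 degrees relative to the jar it has risen 1 to 3 mm and is free; 50 degrees more do no harm. It then lifts straight off, its lower edge clearing the rim about 18 mm above its screwed-on height. Clockwise it soon meets a stop.
- block: blue metal block 100 x 100 mm, 24 mm tall, fixed to the bench, with a square pocket in the middle of its top, sides parallel to its own x and y. Origin at the centre of the underside, z up. It stands at different places and yaws.
- pocket (a point): centre of the pocket's floor, 8 mm above the bench, axes as the block's. The pocket is 60 x 60 mm and 16 mm deep, with a 5 mm 45-degree chamfer round its mouth (70 x 70 mm at the top); the jar can turn about 4 degrees either way in it. Seated in it, the jar's shoulder is 66 mm and its rim 90 mm above the bench.
- ring_tray: bystander, to be left alone: flat black tray 80 x 120 x 16 mm with six rings stuck in it; origin under its centre
- doming_block: bystander, to be left alone: loose 45 mm steel cube with round dimples; origin under its centre
- hammer: bystander, to be left alone: small hammer, 220 mm long, lying down, handle towards its own -x
- brush: bystander, to be left alone: brush, 200 mm long, lying down, handle towards its own -x
- white_jar: bystander, to be left alone: round clear glass jar with a white cap, 56 mm across, 70 mm tall; not the jar to open; origin under its centre
- tool_cup: bystander, to be left alone: dark steel cup 72 mm across with gravers standing in it, 150 mm tall; origin under its centre
Not all that is in view belongs to the job. Of the things like the cap, leave any that is grey; of the rest the smaller one is meant.

How it is judged:
By the outcome, as a careful person would: the job done as asked, in the order asked, and still so for the second after the job is handed in, while the arm keeps its last pose, push and grip.
It also fails if it takes over 64 s, if anything falls off the work surface, if the arm or the gripper's body presses on something with over 40 N, if the wrist force passes 120 N, or if a joint passes its speed limit or range.

ROBOT

A 7-joint arm with a two-finger parallel gripper is mounted at the origin on the work surface. World frame = base frame: x ahead of the robot, y to its left, z up, the work surface at z = 0. Lengths are in m, angles in rad, forces in N, time in s.
With the tool pointing down it reaches from about 0.35 to 0.9 m from the base axis. Payload 8.1 kg.
Tool frame: the origin (TCP) lies midway between the tips of the shut fingers; the grasp point (between the pads) lies 19 mm behind it; z points along the fingers, y is the line along which they close (so a half turn about z gives the same grasp; the last joint's range is limited). The gripper opens to 92 mm and grips with 3 to 60 N. Pads are 19 mm wide; open, the fingers measure 130 mm over their backs; the gripper's body (75 mm by 190 mm) begins 47 mm behind the grasp point.
Start: joints at [1.011, 0.434, 0.025, 1.573, -0.012, 1.134, -0.075], TCP at [0.276, -0.561, 0.227] pointing down, gripper open.
Joint ranges: [-2.62, 2.62], [-0.44, 2.09], [-1.27, 1.32], [0.08, 2.57], [-1.32, 4.46], [0.12, 2], [-2.74, 2.74]. Speed limits (rad/s): [2.22, 2.22, 3.01, 3.01, 3.14, 3.14, 3.14].

INTERFACE

Orientations are given as a rotation vector (axis times angle).
In Python, from cell import arm gives the robot as it stands.
- The arm moves only by the tool send_rows, never from a script. Its argument "increments" is a list of rows, each a list of 3 entries, a list of its own where there are three numbers: the finger opening in cm, from 0 to 9.18, then the shift along the tool's x, y, z in cm, then the turn, a rotation vector about the tool's x, y, z in rad. A call has 1 to 5 rows; each row shifts and turns the commanded pose from where the row before left it, along the tool's axes as they then stand; what a row does not reach is not made up. A row lasts 1/10 s, in which the tool goes at most 50 mm and 8.59 degrees, less where a joint would pass 70% of its speed; a pose out of reach is approached as far as the arm can. A call is refused whole if a number of a shift passes 5 or a number of a turn 0.15, either way. A call with a gripper value outside its range is refused whole. The fingers move at their own pace and stop on an object; "force" is the grip in N (left out, the last holds). Time passes only in rows, so rows that do not move let the fingers close. It gives the time, the measured TCP pose, the force, the opening and the grip force at its end, in the units of the state.
- arm.observe(): the state, without advancing time (a new reading comes with each control period).
- arm.get_image(name): name is "side" or "top"; returns the picture (480x640x3 uint8, red, green, blue); there is no depth.
- arm.camera_params(name): a dict with "camera_matrix" (3x3 intrinsics, pixels), "k1" (the pictures are not rectified: a ray, as slopes to the right and down, at radius r is drawn at 1 + k1 r^2 times it, then the intrinsics apply), "R" (3x3) and "t" (3): a world point X has camera coordinates R X + t. Camera axes: x right, y down, z forward; pixel columns grow to the right and rows downward; lengths in m; the calibration is good to about 2 mm. A picture is of the moment at which its call begins. camera_params takes no time and is no camera call.
- arm.sign_off(): hands the job in; it is judged then, once.
The state is a dict: "clock": time; "joints": joint angles; "dq": joint speeds; "joint_efforts": joint torques, N m; "position": TCP position; "ee_rot": TCP orientation; "force": force on the tool from outside, world axes, zero at the start; "ft_torque": the same for the moment, N m; "width": opening from 0.0 (shut) to 1.0 (fully open); "gripper_force": force on a finger pad.
Only numpy, scipy, OpenCV 4.12 (cv2) and the standard library are available. Lean on these libraries where they do the work, as an engineer would, in place of code of your own. Each camera call takes 0.05 s, during which the arm holds its last target. There are 200 camera calls.

## Working session

There is one attempt and no reset: what is moved stays moved. The work goes in short steps, Python scripts to look and compute and a tool call to move; the robot and the scene stay as the last step left them, time stands still between calls to the robot, and variables do not carry over. Pictures are saved under pics/ and viewed, at most 10 in all, crops included, and the job is handed in when it is done.

Besides the shell and the picture viewer there is one more tool, called after "Emit:" as a command line: name --argument value ..., lists and objects as JSON in quotes. send_rows: Moves the arm, as the interface text tells. Its arguments: {"type":"object","properties":{"increments":{"type":"array"},"force":{"type":"number"}},"required":["increments"]}

```bash
ls; mkdir -p pics
python3 - <<'E'
from cell import arm
import cv2
print(arm.observe())
for n in("top","side"):
    cv2.imwrite(f"pics/{n}0.png",arm.get_image(n)[:,:,::-1]); print(n,arm.camera_params(n))
E
```

```text
pics
{'clock': 0.0, 'joints': array([ 1.01139277,  0.43520111,  0.02498344,  1.57412638, -0.01156536,
        1.13399143, -0.07508492]), 'dq': array([ 0.0017845 ,  0.00025252,  0.00013592,  0.00091377, -0.0021576 ,
       -0.00012249, -0.00096805]), 'joint_efforts': array([ 3.70734006e-04, -6.67840576e+01,  9.85935666e-01, -3.14466763e+01,
       -6.02256367e-02,  4.27672255e-02,  4.48821822e-05]), 'position': array([ 0.27537629, -0.56048   ,  0.22594737]), 'ee_rot': array([-3.05856957e+00, -7.10909077e-01,  8.32036292e-04]), 'force': array([-0.2811131 ,  0.34578396,  0.16921696]), 'ft_torque': array([0.04359872, 0.08293523, 0.05886606]), 'gripper_force': 0.0, 'width': 0.9953983035390201}
top {'camera_matrix': array([[451.68072127,   0.        , 324.10318261],
       [  0.        , 451.68072127, 240.22370906],
       [  0.        ,   0.        ,   1.        ]]), 'k1': -0.06027655483585483, 'R': array([[-2.23325008e-02, -9.99745289e-01, -3.25825392e-03],
       [-9.93689824e-01,  2.25553138e-02, -1.09871709e-01],
       [ 1.09917214e-01,  7.83983749e-04, -9.93940437e-01]]), 't': array([0.02843338, 0.58190949, 1.00094755])}
side {'camera_matrix': array([[527.56623476,   0.        , 316.88495196],
       [  0.        , 527.56623476, 240.09202189],
       [  0.        ,   0.        ,   1.        ]]), 'k1': 0.045019017922135314, 'R': array([[-0.98305074, -0.18327427, -0.00466636],
       [-0.12548051,  0.69117615, -0.71170933],
       [ 0.13366329, -0.69906085, -0.70245858]]), 't': array([0.57509023, 0.14057647, 1.20835505])}
```

View pics/top0.png

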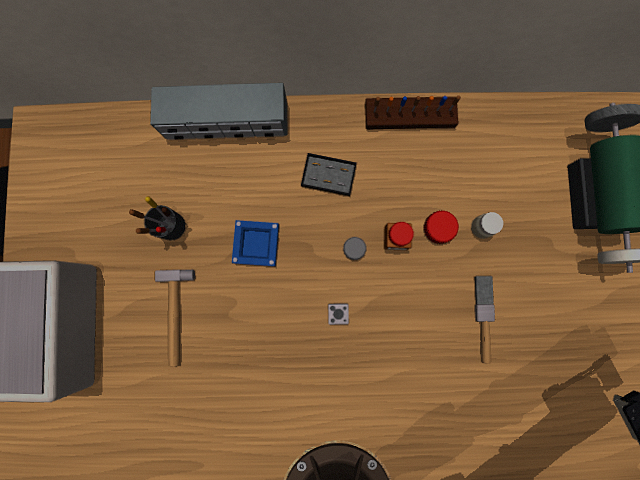

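View pics/side0.png

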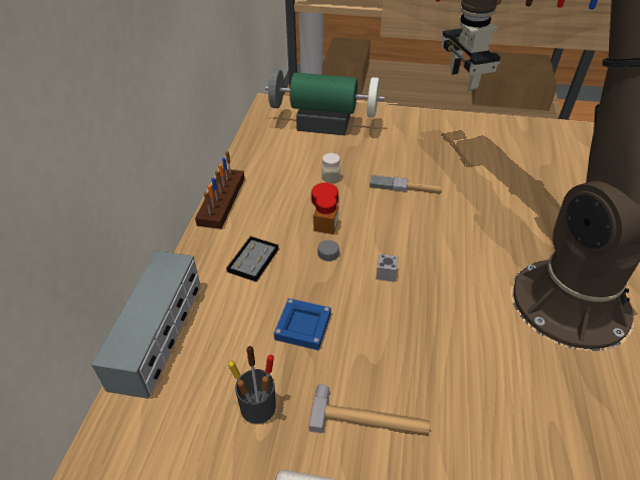

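Candidates (top picture):
- grey round cap at (355,248): grey, so it is left alone.
- red cap at (400,233): on a square amber body.
- larger red round cap at (441,227).
- white-capped jar at (489,225).

I choose (400,233), the smaller red one on the square amber jar. The blue block is at (256,243). Next I check this with one crop.

```bash
cat > h.py <<'E'
import numpy as np, cv2
from cell import arm
from scipy.optimize import least_squares
def proj(n,X):
    c=arm.camera_params(n); K=c["camera_matrix"]
    p=np.atleast_2d(X)@c["R"].T+c["t"]; s=p[:,:2]/p[:,2:]
    s=s*(1+c["k1"]*(s**2).sum(1,keepdims=True))
    return s@K[:2,:2].T+K[:2,2]
def back(n,uv,z):
    return np.array([np.r_[least_squares(lambda q:(proj(n,np.r_[q,z])-u)[0],[.5,0]).x,z] for u in np.atleast_2d(uv)])
def blobs(img,lo,hi,amin=60):
    m=cv2.inRange(cv2.cvtColor(img,cv2.COLOR_RGB2HSV),lo,hi)
    c,_=cv2.findContours(m,cv2.RETR_EXTERNAL,cv2.CHAIN_APPROX_NONE)
    return [k for k in c if cv2.contourArea(k)>amin]
E
python3 - <<'E'
from h import *
T=cv2.cvtColor(cv2.imread("pics/top0.png"),4); S=cv2.cvtColor(cv2.imread("pics/side0.png"),4)
a=cv2.resize(T[190:270,330:510],None,fx=4,fy=4,interpolation=2)
b=cv2.resize(S[140:270,280:370],(222,320),interpolation=2); 
cv2.imwrite("pics/crop.png",cv2.resize(np.hstack([a[:,:,:],b])[:,:,::-1],(780,265)))
for n,I in(("top",T),("side",S)):
    for k in blobs(I,(0,180,100),(6,255,255)):
        (c,r)=cv2.minEnclosingCircle(k); print(n,"red",c,r,cv2.boundingRect(k), back(n,c,.089))
    for k in blobs(I,(100,120,30),(125,255,255),500):
        c,s,an=cv2.minAreaRect(k); q=cv2.boxPoints(cv2.minAreaRect(k)); ap=cv2.approxPolyDP(k,5,True)[:,0]
        print(n,"blue",c,s,an,ap.tolist()); w=back(n,ap.astype(float),.024); print(w.round(4).tolist(),w.mean(0))
E
```

```text
top red (401.5810852050781, 232.85134887695312) 11.778814315795898 (390, 222, 24, 23) [[ 0.58837021 -0.15293078  0.089     ]]
top red (442.3610534667969, 225.91912841796875) 15.853218078613281 (427, 211, 32, 31) [[ 0.60157264 -0.24260803  0.089     ]]
top blue (254.8827667236328, 242.90689086914062) (43.598876953125, 43.34974670410156) 4.763641834259033 [[236, 220], [232, 262], [274, 265], [278, 224], [237, 226]]
[[0.6352, 0.219, 0.024], [0.5377, 0.2283, 0.024], [0.5287, 0.1315, 0.024], [0.6235, 0.1213, 0.024], [0.6211, 0.2166, 0.024]] [0.58925471 0.18333895 0.024     ]
side red (269.0, 363.5) 8.732224464416504 (266, 355, 8, 18) [[0.61361497 0.3350041  0.089     ]]
side red (324.5, 194.5) 13.729630470275879 (312, 183, 26, 26) [[ 0.59682    -0.17157215  0.089     ]]
side blue (301.8212890625, 323.13446044921875) (49.6442756652832, 43.173912048339844) 13.240520477294922 [[292, 299], [275, 339], [318, 349], [330, 308]]
[[0.6185, 0.1252, 0.024], [0.6303, 0.2364, 0.024], [0.537, 0.2445, 0.024], [0.5302, 0.1349, 0.024]] [0.57899512 0.18524816 0.024     ]
```

View pics/crop.png

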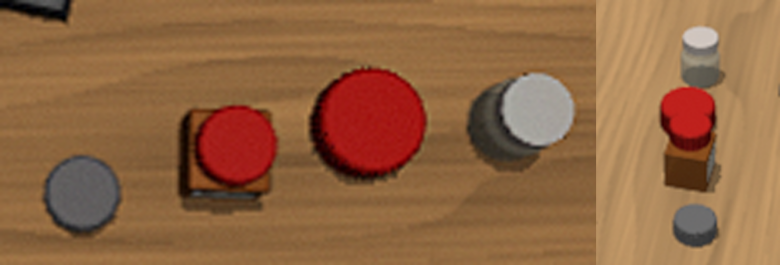

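The crop confirms it: the small red cap sits on the square amber jar, at about (401,233) in the top picture. The big red lid (442,226) is a separate thing. For a precise pose I enlarge the jar and block in both views.

Run:
```python
from h import *
T=cv2.imread("pics/top0.png"); S=cv2.imread("pics/side0.png")
def z(I,x,y,w,h,f):
    a=cv2.resize(I[y:y+h,x:x+w],None,fx=f,fy=f,interpolation=0)
    for i in range(0,w,5): cv2.line(a,(i*f,0),(i*f,4 if i%10 else 9),(255,255,255),1)
    for i in range(0,h,5): cv2.line(a,(0,i*f),(4 if i%10 else 9,i*f),(255,255,255),1)
    return a
o=np.vstack([np.hstack([z(T,380,215,40,40,7),z(T,226,214,60,40,7)[:, :420]]),np.hstack([z(S,305,180,40,40,7)*1,z(S,305,205,60,40,7)])])
cv2.imwrite("pics/z.png",o); print(o.shape)
```

```text
(560, 700, 3)
```

View pics/z.png

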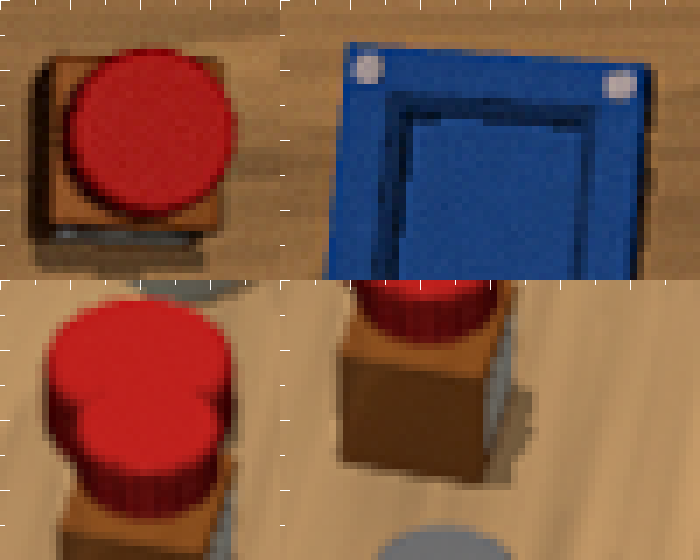

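The jar's shoulder corners show clearly in both views. In the top picture they are about (386.7,223), (412,223), (411,248) and (386,247). I fit the poses by least squares and compare cameras.

Run:
```python
from h import *
from scipy.optimize import minimize
from scipy.spatial.transform import Rotation as Ro
def box(p,w,z):
    c,s=np.cos(p[2]),np.sin(p[2]); q=np.array([[1,1],[1,-1],[-1,-1],[-1,1]])*w/2@np.array([[c,s],[-s,c]])+p[:2]
    return np.vstack([np.c_[q,np.full(4,h)] for h in z])
# box idx: 0(+x+y) 1(+x-y) 2(-x-y) 3(-x+y)
tz=lambda a:np.array(a)/7+[380,215]-.5
obs={"top":([0,1,2,3],tz([[48,57],[224,57],[221,235],[48,228]])),"side":([0,3,4,7],(np.array([[65,70],[210,96],[60,185],[205,202]])/7+[305,205]-.5))}
def res(p,cams): return np.concatenate([(proj(n,box(p,.056,(.058,0)))[obs[n][0]]-obs[n][1]).ravel() for n in cams])
for cams in (["top"],["side"],["top","side"]):
    r=least_squares(res,[.585,-.15,0],args=(cams,)); print("jar",cams,r.x[:2].round(4),np.degrees(r.x[2]).round(1),r.fun.round(1))
for z in(.088,.0895,.091): print("cap top",z,back("top",[tz([151,131.5])],z).round(4))
S={"top":cv2.imread("pics/top0.png"),"side":cv2.imread("pics/side0.png")}
M={}
for n,I in S.items():
    m=cv2.inRange(cv2.cvtColor(I,cv2.COLOR_BGR2HSV),(95,110,20),(130,255,255)); c=max(cv2.findContours(m,0,1)[0],key=cv2.contourArea)
    M[n]=cv2.fillConvexPoly(np.zeros(m.shape,np.uint8),cv2.convexHull(c),1).astype(float)
def cost(p,cams):
    t=0
    for n in cams:
        h=cv2.convexHull(proj(n,box(p,.1,(.024,0))).astype(np.float32)); b=np.zeros((480*4,640*4),np.uint8)
        cv2.fillConvexPoly(b,((h+.5)*4*16).astype(int),1,shift=4); t+=np.abs(cv2.resize(b.astype(np.float32),(640,480),interpolation=3)-M[n]).sum()
    return t
for cams in (["top"],["side"],["top","side"]):
    r=minimize(cost,[.583,.182,-.09],args=(cams,),method="Nelder-Mead",options=dict(initial_simplex=[[.583,.182,-.09],[.589,.182,-.09],[.583,.176,-.09],[.583,.182,-.03]])); print("block",cams,r.x[:2].round(4),np.degrees(r.x[2]).round(1),r.fun)
o=arm.observe();R=Ro.from_rotvec(o["ee_rot"]).as_matrix();print(R.round(3))
for k in blobs(cv2.cvtColor(S["top"],4),(0,180,100),(6,255,255)): print(back("top",cv2.minEnclosingCircle(k)[0],.03).round(3))
```

```text
jar ['top'] [ 0.5873 -0.1519] -2.6 [ 0.1 -0.3 -0.2  0.3  0.2 -0.2 -0.1  0.2]
jar ['side'] [ 0.589  -0.1528] -2.4 [-0.8 -0.2  0.2 -0.6  0.2 -0.   0.4  0.8]
jar ['top', 'side'] [ 0.5879 -0.1521] -3.1 [ 0.2 -0.6  0.   0.2  0.2 -0.4 -0.2 -0.2 -0.5 -0.   0.4 -0.3  0.5  0.1
  0.7  1.1]
cap top 0.088 [[ 0.5876 -0.152   0.088 ]]
cap top 0.0895 [[ 0.5874 -0.1517  0.0895]]
cap top 0.091 [[ 0.5872 -0.1514  0.091 ]]
block ['top'] [0.5821 0.1766] -5.4 46.3125
block ['side'] [0.5841 0.1763] -5.2 77.3125
block ['top', 'side'] [0.5828 0.1766] -5.5 141.25
[[ 0.897  0.441 -0.001]
 [ 0.441 -0.897  0.001]
 [-0.    -0.001 -1.   ]]
[[ 0.596 -0.163  0.03 ]]
[[ 0.61  -0.258  0.03 ]]
```

Jar at (0.5876, −0.152), yaw −2.6°. Block at (0.5825, 0.1766), yaw −5.4°. The two cameras agree within 2 mm, and the sizes and reach are consistent. I approach above the jar and will grip the cap with the fingers closing along world x, which keeps them clear of the neighbours.

Emit:
send_rows --increments '[[9.18,[3.83,-1.9,0],[0,0,0]],[9.18,[3.83,-1.9,0],[0,0,0]],[9.18,[3.83,-1.9,0],[0,0,0]],[9.18,[3.83,-1.9,0],[0,0,0]],[9.18,[3.83,-1.9,0],[0,0,0]]]' --force 40

```text
clock: 0.6
position: [0.4062, -0.3896, 0.2265]
ee_rot: [-3.06, -0.711, 0.001]
force: [0.4, -0.1, 0.4]
width: 0.998
gripper_force: 0.0
```

Emit:
send_rows --increments '[[9.18,[3.83,-1.9,0],[0,0,0]],[9.18,[3.83,-1.9,0],[0,0,0]],[9.18,[3.83,-1.9,0],[0,0,0]],[9.18,[3.83,-1.9,0],[0,0,0]],[9.18,[3.83,-1.9,0],[0,0,0]]]'

```text
clock: 1.1
position: [0.5362, -0.22, 0.2265]
ee_rot: [-3.06, -0.711, 0.001]
force: [0.4, -0.7, -0.3]
width: 0.998
gripper_force: 0.0
```

Emit:
send_rows --increments '[[9.18,[3.83,-1.9,0],[0,0,0]],[9.18,[3.83,-1.9,0],[0,0,0]],[9.18,[0,0,0],[0,0,-0.14]],[9.18,[0,0,0],[0,0,-0.14]],[9.18,[0,0,0],[0,0,-0.14]]]'

```text
clock: 1.6
position: [0.5875, -0.153, 0.2261]
ee_rot: [-2.839, -1.343, 0.002]
force: [0.3, -0.2, -0.0]
width: 0.998
gripper_force: 0.0
```

Emit:
send_rows --increments '[[9.18,[0,0,0],[0,0,-0.14]],[9.18,[0,0,0],[0,0,-0.14]],[9.18,[0,0,0],[0,0,-0.14]],[9.18,[0,0,0],[0,0,-0.14]],[9.18,[0,0,0],[0,0,-0.1]]]'

```text
clock: 2.1
position: [0.5873, -0.1537, 0.2263]
ee_rot: [-2.252, -2.189, 0.001]
force: [-0.6, -0.2, -1.1]
width: 0.999
gripper_force: 0.0
```

```bash
cat >> h.py <<'E'
from scipy.spatial.transform import Rotation as Ro
def st(target=None):
    o=arm.observe();R=Ro.from_rotvec(o["ee_rot"]).as_matrix()
    print("t",round(o["clock"],2),"p",o["position"].round(4),"yaw",np.degrees(np.arctan2(R[1,0],R[0,0])).round(2),"z",R[:,2].round(4),"j",o["joints"].round(2),"F",o["force"].round(1),"M",o["ft_torque"].round(2),"w",round(o["width"]*92,1),"g",round(o["gripper_force"],1))
    if target is not None: print("tool shift cm",(100*R.T@(np.array(target)-o["position"])).round(2))
    return o,R
E
python3 -c "
from h import *
st([.5876,-.152,.064])"
```

```text
t 2.1 p [ 0.5873 -0.1537  0.2263] yaw 88.36 z [-9.e-04  2.e-04 -1.e+00] j [ 0.43  0.44 -0.38  1.59  0.17  1.14 -0.01] F [-0.6 -0.2 -1.1] M [-0.01 -0.07 -0.05] w 91.9 g 0.0
tool shift cm [ 0.16  0.04 16.23]
```

Emit:
send_rows --increments '[[9.18,[0.16,0.04,4],[0,0,0]],[9.18,[0,0,4],[0,0,0]],[9.18,[0,0,3.5],[0,0,0]],[9.18,[0,0,2.5],[0,0,0]],[9.18,[0,0,1.5],[0,0,0]]]'

```text
clock: 2.6
position: [0.5865, -0.1519, 0.0692]
ee_rot: [-2.257, -2.181, 0.003]
force: [-0.2, -0.4, 0.9]
width: 0.997
gripper_force: 0.0
```

Emit:
send_rows --increments '[[9.18,[0,0,0.7],[0,0,0]],[9.18,[0,0,0],[0,0,0]]]'

```text
clock: 2.8
position: [0.5879, -0.152, 0.0644]
ee_rot: [-2.259, -2.183, 0.001]
force: [0.0, 0.7, 0.1]
width: 1.003
gripper_force: 0.0
```

```bash
python3 -c "
from h import *
st([.5876,-.152,.064])
a=arm.get_image('top')[180:280,340:480];b=arm.get_image('side')[130:260,260:400]
cv2.imwrite('pics/g1.png',np.hstack([cv2.resize(a,(400,286)),cv2.resize(b,(308,286))])[:,:,::-1])"
```

```text
t 2.8 p [ 0.5879 -0.152   0.0644] yaw 88.05 z [-7.e-04  1.e-04 -1.e+00] j [ 0.39  0.61 -0.33  1.76  0.26  0.82 -0.1 ] F [0.  0.7 0.1] M [ 0.02 -0.17 -0.01] w 92.3 g 0.0
tool shift cm [ 0.   -0.03  0.04]
```

View pics/g1.png

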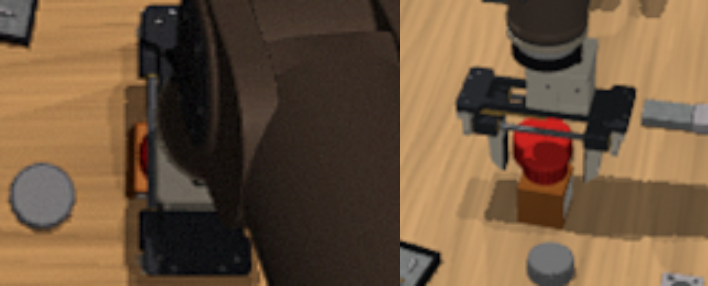

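The side picture shows the fingers straddling the small cap evenly, and they touch neither the shoulder nor the other objects. I close and lift.

Emit:
send_rows --increments '[[0,[0,0,0],[0,0,0]],[0,[0,0,0],[0,0,0]],[0,[0,0,0],[0,0,0]],[0,[0,0,0],[0,0,0]],[0,[0,0,0],[0,0,0]]]' --force 45

```text
clock: 3.4
position: [0.5881, -0.1521, 0.0649]
ee_rot: [2.259, 2.183, 0.0]
force: [0.5, 0.4, 0.6]
width: 0.613
gripper_force: 0.0
```

Emit:
send_rows --increments '[[0,[0,0,0],[0,0,0]],[0,[0,0,0],[0,0,0]],[0,[0,0,0],[0,0,0]],[0,[0,0,-0.5],[0,0,0]],[0,[0,0,-0.5],[0,0,0]]]'

```text
clock: 3.9
position: [0.5872, -0.152, 0.0744]
ee_rot: [-2.258, -2.182, 0.002]
force: [-0.6, 0.2, -3.8]
width: 0.562
gripper_force: 45.0
```

```bash
python3 -c "
from h import *
st([.5876,-.152,.144])"
```

```text
t 3.9 p [ 0.5872 -0.152   0.0744] yaw 88.05 z [-1.9e-03  2.0e-04 -1.0e+00] j [ 0.4   0.59 -0.34  1.76  0.25  0.84 -0.09] F [-0.6  0.2 -3.8] M [-0.03 -0.15  0.03] w 51.7 g 45.0
tool shift cm [ 0.01  0.03 -6.96]
```

Emit:
send_rows --increments '[[0,[0,0,-2],[0,0,0]],[0,[0,0,-3],[0,0,0]],[0,[0,0,-2],[0,0,0]],[0,[1.5,-0.05,0],[0,0,0]],[0,[2.5,-0.15,0],[0,0,0]]]'

```text
clock: 4.4
position: [0.5871, -0.1131, 0.1446]
ee_rot: [2.262, 2.179, -0.001]
force: [-0.3, 1.4, -5.0]
width: 0.565
gripper_force: 45.0
```

Emit:
send_rows --increments '[[0,[3,-0.15,0],[0,0,0]],[0,[3,-0.15,0],[0,0,0]],[0,[3,-0.15,0],[0,0,0]],[0,[3,-0.15,0],[0,0,0]],[0,[3,-0.15,0],[0,0,0]]]'

```text
clock: 4.9
position: [0.5836, 0.0403, 0.1436]
ee_rot: [-2.257, -2.183, 0.002]
force: [0.2, 0.3, -4.5]
width: 0.561
gripper_force: 45.0
```

Emit:
send_rows --increments '[[0,[3,-0.15,0],[0,0,0]],[0,[3,-0.15,0],[0,0,0]],[0,[3,-0.15,0],[0,0,0]],[0,[2.5,-0.15,0],[0,0,0]],[0,[1.8,-0.05,0],[0,0,0.049]]]'

```text
clock: 5.4
position: [0.5811, 0.1745, 0.1435]
ee_rot: [-2.307, -2.129, 0.002]
force: [-0.2, -0.9, -3.9]
width: 0.563
gripper_force: 45.0
```

Emit:
send_rows --increments '[[0,[0,0,0],[0,0,0]],[0,[0,0,0],[0,0,0]],[0,[0,0,0],[0,0,0]]]'

```text
clock: 5.7
position: [0.5826, 0.1703, 0.144]
ee_rot: [2.312, 2.127, -0.003]
force: [0.4, 0.9, -4.3]
width: 0.566
gripper_force: 45.0
```

```bash
python3 -c "
from h import *
st([.5828,.1766,.144])
a=arm.get_image('top')[190:290,200:310];b=arm.get_image('side')[220:380,230:390]
cv2.imwrite('pics/g2.png',np.hstack([cv2.resize(a,(374,340)),cv2.resize(b,(400,400))[:340]])[:,:,::-1])"
```

```text
t 5.7 p [0.5826 0.1703 0.144 ] yaw 85.23 z [-0.0011 -0.0012 -1.    ] j [-0.1   0.52 -0.39  1.69  0.23  0.98 -0.66] F [ 0.4  0.9 -4.3] M [-0.03 -0.07 -0.01] w 52.1 g 45.0
tool shift cm [ 0.63 -0.03  0.  ]
```

View pics/g2.png

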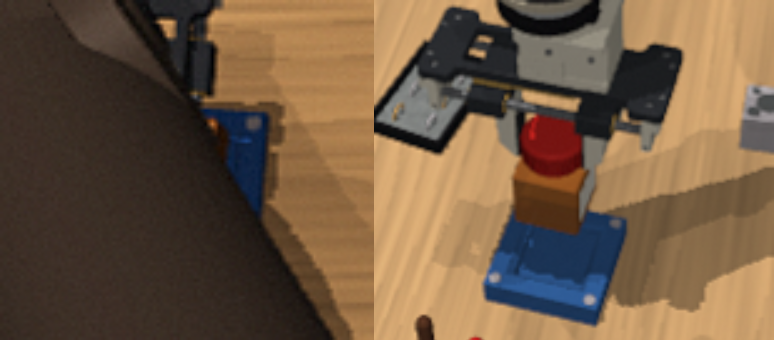

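The jar hangs upright below the gripper over the block, aligned with the pocket and 6 mm short in y. Before seating I check the tool cup's clearance for the later turn.

```bash
python3 -c "
from h import *
print('cup base',back('side',[[257,412]],0.), 'rim-top view',back('top',[[166,223]],.08))
print('graver tips top',back('top',[[148,201],[133,211],[137,232],[185,222]],.13))
print('tips side',back('side',[[232,364],[251,349],[269,358],[239,385],[266,381]],.15))"
```

```text
cup base [[0.62960113 0.38939177 0.        ]] rim-top view [[0.6233028  0.36360841 0.08      ]]
graver tips top [[0.66337637 0.38536524 0.13      ]
 [0.64278221 0.4171748  0.13      ]
 [0.59784372 0.40737728 0.13      ]
 [0.61654577 0.30544253 0.13      ]]
tips side [[0.66324665 0.38404587 0.15      ]
 [0.63902584 0.34852171 0.15      ]
 [0.60278131 0.3608564  0.15      ]
 [0.63951228 0.42097883 0.15      ]
 [0.59658296 0.40560076 0.15      ]]
```

Emit:
send_rows --increments '[[0,[0.63,-0.03,0],[0,0,0]],[0,[0,0,2],[0,0,0]],[0,[0,0,2],[0,0,0]],[0,[0,0,0],[0,0,0]],[0,[0,0,0],[0,0,0]]]'

```text
clock: 6.3
position: [0.5833, 0.1777, 0.1049]
ee_rot: [-2.312, -2.127, 0.001]
force: [0.5, 1.3, -4.0]
width: 0.561
gripper_force: 45.0
```

```bash
python3 -c "
from h import *
st([.5828,.1766,.0725])"
```

```text
t 6.3 p [0.5833 0.1777 0.1049] yaw 85.23 z [-6.e-04 -0.e+00 -1.e+00] j [-0.12  0.56 -0.38  1.72  0.25  0.9  -0.69] F [ 0.5  1.3 -4. ] M [ 0.04 -0.1  -0.02] w 51.6 g 45.0
tool shift cm [-0.11 -0.04  3.24]
```

The cup's nearest edge is at y≈0.33, against a gripper sweep to 0.272, so the full turn is clear. I lower the jar into the pocket.

Emit:
send_rows --increments '[[0,[-0.1,-0.04,0.8],[0,0,0]],[0,[0,0,0.8],[0,0,0]],[0,[0,0,0.6],[0,0,0]],[0,[0,0,0.5],[0,0,0]],[0,[0,0,0],[0,0,0]]]'

```text
clock: 6.8
position: [0.5823, 0.1764, 0.0769]
ee_rot: [-2.311, -2.127, 0.002]
force: [0.3, -0.6, -4.3]
width: 0.559
gripper_force: 45.0
```

```bash
python3 -c "
from h import *
st([.5828,.1766,.0725])"
```

```text
t 6.8 p [0.5823 0.1764 0.0769] yaw 85.24 z [-1.3e-03 -5.0e-04 -1.0e+00] j [-0.13  0.6  -0.37  1.75  0.27  0.85 -0.7 ] F [ 0.3 -0.6 -4.3] M [-0.03 -0.08  0.02] w 51.4 g 45.0
tool shift cm [0.02 0.05 0.44]
```

Emit:
send_rows --increments '[[0,[0,0,0.2],[0,0,0]],[0,[0,0,0.15],[0,0,0]],[0,[0,0,0.1],[0,0,0]],[0,[0,0,0],[0,0,0]],[0,[0,0,0],[0,0,0]]]'

```text
clock: 7.3
position: [0.5829, 0.1767, 0.0733]
ee_rot: [2.312, 2.127, 0.0]
force: [0.2, -0.1, -3.7]
width: 0.56
gripper_force: 45.0
```

```bash
python3 -c "
from h import *
st([.5828,.1766,.0725])"
```

```text
t 7.3 p [0.5829 0.1767 0.0733] yaw 85.24 z [ 1.e-04  0.e+00 -1.e+00] j [-0.13  0.6  -0.37  1.75  0.27  0.84 -0.71] F [ 0.2 -0.1 -3.7] M [-0.07 -0.08 -0.  ] w 51.5 g 45.0
tool shift cm [-0.01 -0.01  0.08]
```

Emit:
send_rows --increments '[[0,[0,0,0.1],[0,0,0]],[0,[0,0,0.05],[0,0,0]],[0,[0,0,0],[0,0,0]],[0,[0,0,0],[0,0,0]]]'

```text
clock: 7.7
position: [0.5832, 0.1768, 0.0726]
ee_rot: [2.311, 2.127, 0.002]
force: [-2.6, -0.6, 5.6]
width: 0.563
gripper_force: 45.0
```

```bash
python3 -c "
from h import *
st([.5828,.1766,.0725])"
```

```text
t 7.7 p [0.5832 0.1768 0.0726] yaw 85.24 z [ 1.2e-03  2.0e-04 -1.0e+00] j [-0.13  0.6  -0.37  1.75  0.28  0.84 -0.71] F [-2.6 -0.6  5.6] M [-0.26  0.45 -0.04] w 51.8 g 45.0
tool shift cm [-0.03 -0.04  0.01]
```

Contact came at TCP z=0.0726 with about 10 N, which matches the expected fully-down height of 0.0729. The jar is seated. I start to unscrew, following the thread's rise.

Emit:
send_rows --increments '[[0,[0,0,0],[0,0,-0.1]],[0,[0,0,0],[0,0,-0.1]],[0,[0,0,-0.02],[0,0,-0.1]],[0,[0,0,-0.02],[0,0,-0.1]],[0,[0,0,-0.02],[0,0,-0.1]]]' --force 55

```text
clock: 8.2
position: [0.5843, 0.1771, 0.0737]
ee_rot: [1.708, 2.634, 0.004]
force: [0.6, -0.4, 8.0]
width: 0.559
gripper_force: 55.0
```

```bash
python3 -c "
from h import *
st([.5828,.1766,.0725])"
```

```text
t 8.2 p [0.5843 0.1771 0.0737] yaw 114.1 z [ 0.0031  0.001  -1.    ] j [-0.05  0.62 -0.5   1.74  0.37  0.87 -0.29] F [ 0.6 -0.4  8. ] M [-0.1   0.05 -0.06] w 51.4 g 55.0
tool shift cm [ 0.01 -0.16  0.12]
```

Emit:
send_rows --increments '[[0,[0,0,-0.02],[0,0,-0.1]],[0,[0,0,-0.02],[0,0,-0.1]],[0,[0,0,-0.02],[0,0,-0.1]],[0,[0,0,-0.02],[0,0,-0.1]],[0,[0,0,-0.02],[0,0,-0.1]]]'

```text
clock: 8.7
position: [0.5842, 0.1776, 0.075]
ee_rot: [1.002, 2.975, 0.004]
force: [-0.1, 0.4, 7.7]
width: 0.564
gripper_force: 55.0
```

```bash
python3 -c "
from h import *
st([.5828,.1766,.0725])
cv2.imwrite('pics/g3.png',cv2.resize(arm.get_image('side')[240:370,230:400],None,fx=4,fy=4)[:,:,::-1])"
```

```text
t 8.7 p [0.5842 0.1776 0.075 ] yaw 142.76 z [ 0.0033  0.0014 -1.    ] j [ 0.03  0.65 -0.62  1.73  0.47  0.9   0.13] F [-0.1  0.4  7.7] M [ 0.13  0.03 -0.01] w 51.9 g 55.0
tool shift cm [ 0.05 -0.16  0.25]
```

View pics/g3.png

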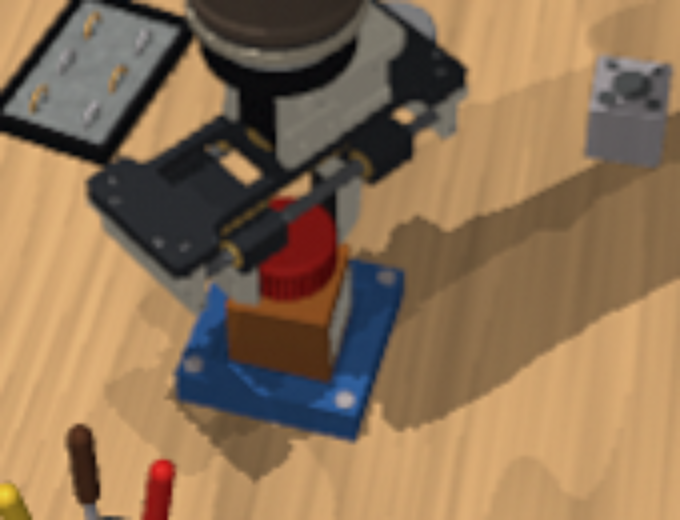

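The jar has stayed seated and square in the block while the gripper turned 57°. I turn about 29° more so that the thread is surely free.

Emit:
send_rows --increments '[[0,[0,0,0],[0,0,-0.1]],[0,[0,0,0],[0,0,-0.1]],[0,[0,0,0],[0,0,-0.1]],[0,[0,0,0],[0,0,-0.1]],[0,[0,0,0],[0,0,-0.1]]]'

```text
clock: 9.25
position: [0.5842, 0.1776, 0.0749]
ee_rot: [0.235, 3.13, 0.003]
force: [0.7, -0.1, 7.9]
width: 0.562
gripper_force: 55.0
```

Emit:
send_rows --increments '[[0,[0,0,-0.1],[0,0,0]],[0,[0,0,-0.2],[0,0,0]],[0,[0,0,0],[0,0,0]],[0,[0,0,0],[0,0,0]]]'

```text
clock: 9.65
position: [0.5833, 0.1768, 0.0766]
ee_rot: [0.242, 3.131, 0.001]
force: [0.2, 0.9, 2.9]
width: 0.559
gripper_force: 55.0
```

```bash
python3 -c "
from h import *
st([.5828,.1766,.0725])"
```

```text
t 9.65 p [0.5833 0.1768 0.0766] yaw 171.17 z [ 1.e-03  3.e-04 -1.e+00] j [ 0.11  0.69 -0.75  1.73  0.56  0.95  0.56] F [0.2 0.9 2.9] M [ 0.12 -0.3   0.01] w 51.4 g 55.0
tool shift cm [ 0.05 -0.02  0.41]
```

Emit:
send_rows --increments '[[0,[0,0,-0.2],[0,0,0]],[0,[0,0,-0.2],[0,0,0]],[0,[0,0,-0.1],[0,0,0]],[0,[0,0,0],[0,0,0]]]'

```text
clock: 10.05
position: [0.5828, 0.1767, 0.0814]
ee_rot: [0.241, 3.132, 0.0]
force: [0.3, 0.3, 0.1]
width: 0.559
gripper_force: 55.0
```

```bash
python3 -c "
from h import *
st([.5828,.1766,.0725])"
```

```text
t 10.05 p [0.5828 0.1767 0.0814] yaw 171.19 z [ 1.e-04  1.e-04 -1.e+00] j [ 0.11  0.68 -0.75  1.72  0.55  0.96  0.56] F [0.3 0.3 0.1] M [ 0.31 -0.33  0.03] w 51.4 g 55.0
tool shift cm [ 0.   -0.02  0.89]
```

The force is about 0 N, not −4 N, so the cap is free and the jar stays down. I lift 24 mm, which leaves the lower edge about 15 mm above the rim.

Emit:
send_rows --increments '[[0,[0,0,-0.5],[0,0,0]],[0,[0,0,-0.5],[0,0,0]],[0,[0,0,-0.5],[0,0,0]],[0,[0,0,-0.5],[0,0,0]],[0,[0,0,-0.4],[0,0,0]]]'

```text
clock: 10.55
position: [0.5829, 0.1767, 0.106]
ee_rot: [0.242, 3.132, 0.0]
force: [0.4, -0.1, 0.1]
width: 0.562
gripper_force: 55.0
```

Emit:
send_rows --increments '[[0,[0,0,0],[0,0,0]],[0,[0,0,0],[0,0,0]],[0,[0,0,0],[0,0,0]]]'

```text
clock: 10.85
position: [0.5827, 0.1765, 0.1051]
ee_rot: [-0.241, -3.132, 0.0]
force: [-1.0, 0.3, -0.3]
width: 0.557
gripper_force: 55.0
```

```bash
python3 -c "
from h import *
st([.5828,.1766,.1056])
cv2.imwrite('pics/g4.png',cv2.resize(arm.get_image('side')[220:370,230:400],None,fx=4,fy=4)[:,:,::-1])"
```

```text
t 10.85 p [0.5827 0.1765 0.1051] yaw 171.18 z [-3.e-04 -2.e-04 -1.e+00] j [ 0.12  0.66 -0.77  1.7   0.53  1.    0.58] F [-1.   0.3 -0.3] M [ 0.13 -0.15  0.03] w 51.3 g 55.0
tool shift cm [-0.01  0.01 -0.05]
```

View pics/g4.png

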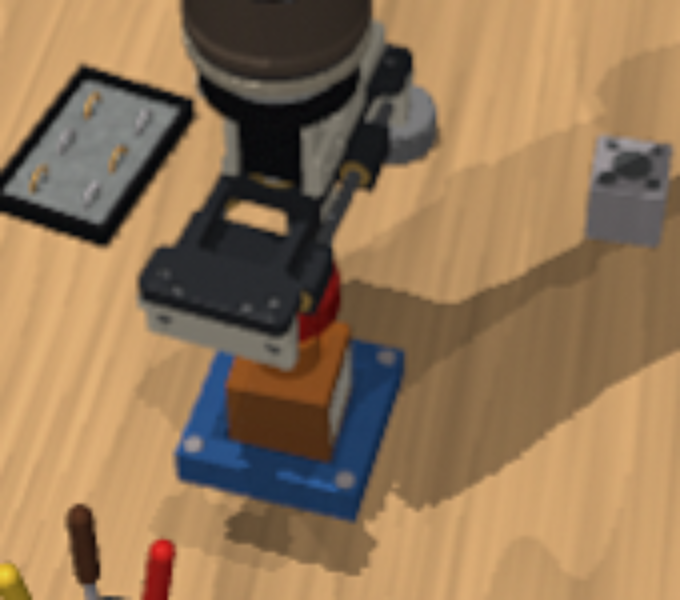

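The picture shows the jar seated square in the block with its amber neck bare at about (300,350). The red cap is held level above it, and nothing else has moved.

```bash
python3 -c "
from cell import arm
print(arm.sign_off())"
```

```text
the job is handed in; nothing more can be done
None
```

The jar is seated in the blue block's pocket and unscrewed, with the red cap held level about 15 mm above the mouth; the job was handed in at about 11 s on the robot's clock, and sign-off returned no verdict.

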